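# Empty the tip tray and hold the bolt head behind its bracket

## Task

The bolt of the tip tray's bracket is turning round together with its nut, which the nut runner is driving. Lift the tray by its handle until it stands almost upright, so that its wooden pieces slide off into the bin and the gap behind the bracket is uncovered, and leave it up. Then reach down into the gap between the bracket's two legs, grip the bolt's hexagonal head firmly so that it stops turning, and finish while still holding it.

Things in the scene. Friction and masses are not known exactly. Their poses are not given: they have to be found in the camera images.
- station: fixed tip-tray station on an aluminium base plate 190 x 400 x 12 mm. Origin on the table straight below the middle of the bolt head, z up. In order along its y axis: nut runner (y -205 to -72 mm: black cylinder 42 mm thick, axis 70 mm above the table), bracket (y -28 to 30), tray hinge (y 140), bin (beyond the hinge)
- gap (a point): middle of the mouth of the gap between the steel bracket's two upright legs, level with their tops, 105 mm above the table. The legs are 6 mm thick, 130 mm wide along the station's x; the gap is 46 mm wide along y (station y -22 to +24 mm), open above and at both x ends; its floor is 18 mm above the table
- tray_hinge (a point): middle of the tray's hinge axis, which is parallel to the station's x axis, 115 mm above the table, at station y = +140 mm, between two posts at x = +-83 mm, 130 mm high
- tray_handle (a point): middle of the tray's handle, a round steel bar 12 mm thick, 98 mm long, parallel to the station's x axis, 40 mm clear of the tray edge farthest from the hinge. With the tray down: station y = -75 mm, 137 mm above the table (215 mm level and 22 mm up from the hinge axis); the nut runner's top below it is at 91 mm
- tray (a joint): tilt of the aluminium tray, rad: 0 level over the gap, grows as the handle end is lifted, upright 1.57, stop 1.6. Stiff hinge, stays where left; lifting takes about 5 N at the handle. Floor 130 (x) x 195 mm, top at 120 mm when level, ending 20 mm beyond the hinge; side walls 28 mm, handle-end wall 14 mm, hinge end open: pieces slide off there
- bolt_head (a point): middle of the bolt's steel hexagonal head, in the gap below the tray, 70 mm above the table, 35 mm below the tops of the legs: 24 mm across flats, 28 mm across corners, 20 mm long along the bolt's axis, which is parallel to the station's y axis
- bolt (a joint): angle the bolt has turned about the station's y axis, rad. The runner turns it all the time, about 0.24 rad/s with about 0.12 N m; a firm grip (15 N or more) on the head stops it. Two flats face along the station's x axis (flats upright) whenever the angle is a multiple of 1.047
- bin: open grey bin, fixed, 170 x 190 x 70 mm, 4 mm walls, beyond the hinge end of the tray; origin at the middle of its underside
- block_mid (a point): middle of a loose pale wooden block 36 x 22 x 30 mm with a small step on top (38 mm high in all), on the tray
- ring_mid (a point): middle of a loose pale wooden ring, 40 mm outside, 24 mm high, on the tray
- disc_mid (a point): middle of a loose pale wooden cylinder, 34 mm across, 30 mm high, on the tray
There are look-alikes about, which are no part of the job. What is shaped like the part that bears block_mid but pink or red is not meant.

How it is judged:
By the outcome, as a careful person would: the job done as asked, in the order asked, and still so for the second after the job is handed in, while the arm keeps its last pose, push and grip.
It also fails if it takes over 64 s, if anything falls off the work surface, if the arm or the gripper's body presses on something with over 40 N, if the wrist force passes 120 N, or if a joint passes its speed limit or range.

## Robot

A 6-joint arm with a two-finger parallel gripper is mounted at the origin on the work surface. World frame = base frame: x ahead of the robot, y to its left, z up, the work surface at z = 0. Lengths are in m, angles in rad, forces in N, time in s.
With the tool pointing down it reaches from about 0.275 to 0.975 m from the base axis. Payload 8.4 kg.
Tool frame: the origin (TCP) lies midway between the tips of the shut fingers; the grasp point (between the pads) lies 19 mm behind it; z points along the fingers, x is the direction in which the jaws open and shut, and the axes are right-handed (so a half turn about z gives the same grasp; the last joint's range is limited). The gripper opens to 92 mm and grips with 3 to 60 N. Pads are 20 mm wide; open, the fingers measure 128 mm over their backs; the gripper's body (75 mm by 189 mm) begins 69 mm behind the grasp point.
Start: joints at [1.232, 0.353, 1.633, -0, 1.155, -0.002], TCP at [0.207, 0.59, 0.215] pointing down, gripper open.
Joint ranges: [-2.63, 2.63], [-0.92, 2.1], [0.06, 2.66], [-1.3, 4.44], [0, 2.69], [-3.02, 3.02]. Speed limits (rad/s): [2.22, 2.22, 2.79, 3.14, 3.14, 3.14].

## Interface

Orientations are given as a unit quaternion [x, y, z, w].
In Python, from cell import * gives the robot as it stands.
- The arm moves only by the tool servo_tool, never from a script. Its argument "moves" is a list of rows, each an object with "grip": the finger opening in m, from 0 to 0.0919; "dp": the shift along the tool's x, y, z in m, a list of three; "turn": the turn, a rotation vector about the tool's x, y, z in rad, a list of three. In form: [{"grip": grip, "dp": [x, y, z], "turn": [ax, ay, az]}, ...]. A call has 1 to 20 rows; each row is the pose to reach, as a shift and turn from the pose commanded when the call began, along the tool's axes at that moment; what a row does not reach only later rows make up. A row lasts 1/8 s, in which the tool goes at most 62.5 mm and 10.7 degrees, less where a joint would pass 70% of its speed; a pose out of reach is approached as far as the arm can. A call with a gripper value outside its range is refused whole. The fingers move at their own pace and stop on an object; "grip_force" is the grip in N (left out, the last holds). Time passes only in rows, so rows that repeat a pose let the fingers close. It gives the time, the measured TCP pose, the force and the opening at its end, in the units of the state.
- state(): the state, without advancing time (a new reading comes with each control period).
- camera(name): name is "scene" or "top" or "wrist"; returns a dict with "img" (384x512x3 uint8, red, green, blue), "fov_y" (degrees; the focal length in pixels is half the picture's height over the tangent of half this angle, whatever the lens; pixels are square), "cx", "cy" (the principal point, pixels), "position" and "rotation" of the camera in the world. Camera axes: x right, y up, looking along -z (the intrinsics and any distortion apply to the point x, -y, -z); pixel columns grow to the right and rows downward; lengths in m; the calibration is good to about 2 mm. A picture is of the moment at which its call begins. There is no depth.
- finish_job(): hands the job in, once; it reports no verdict.
The state is a dict: "time_s": time; "joint_pos": joint angles; "dq": joint speeds; "joint_torque": joint torques, N m; "ee_pos": TCP position; "orientation": TCP orientation; "ft_force": force on the tool from outside, world axes, zero at the start; "ft_torque": the same for the moment, N m; "grip_width": finger opening in m.
Only numpy, scipy, OpenCV 4.12 (cv2) and the standard library are available. Lean on these libraries where they do the work, as an engineer would, in place of code of your own. Each camera call takes 0.05 s, during which the arm holds its last target.

## Working session

There is one attempt and no reset: what is moved stays moved. The work goes in short steps, Python scripts to look and compute and a tool call to move; the robot and the scene stay as the last step left them, time stands still between calls to the robot, and variables do not carry over. Pictures are saved under pics/ and viewed, and the job is handed in when it is done.

Besides the shell and the picture viewer there is one more tool, called after "Request:" as name([rows], argument=value, ...), one row to a line, values as JSON. servo_tool: Moves the arm, as the interface text tells. Its arguments: {"type":"object","properties":{"moves":{"type":"array","items":{"type":"object","properties":{"grip":{"type":"number"},"dp":{"type":"array","items":{"type":"number"}},"turn":{"type":"array","items":{"type":"number"}}}}},"grip_force":{"type":"number"}},"required":["moves"]}

```bash
ls; mkdir -p pics; python3 - <<'E'
from cell import *
import cv2
print(state())
for n in ["scene","top","wrist"]:
    c=camera(n); cv2.imwrite(f"pics/{n}0.png",c["img"][:,:,::-1])
    print(n,{k:v for k,v in c.items() if k!="img"})
E
```

```text
pics
{'time_s': 0.0, 'joint_pos': array([ 1.23159329e+00,  3.53695650e-01,  1.63413889e+00,  4.03814111e-05,
        1.15520509e+00, -2.40897442e-03]), 'dq': array([ 1.14983790e-03,  1.26795261e-03,  1.33960923e-03,  4.10114227e-04,
       -4.76349473e-04, -7.30349310e-05]), 'joint_torque': array([ 1.83064271e-04, -5.93855882e+01, -3.34225237e+01,  6.95736590e-02,
        2.32557527e-02, -1.13963365e-04]), 'ee_pos': array([0.20636312, 0.58941041, 0.213832  ]), 'orientation': array([ 8.15621754e-01,  5.78585025e-01, -6.01746164e-04,  4.02096057e-04]), 'ft_force': array([ 0.32185047,  0.30186838, -0.15120672]), 'ft_torque': array([0.0178025 , 0.04705786, 0.0479516 ]), 'grip_width': 0.0919929323089821}
scene {'fov_y': 44.18955508678373, 'cx': 258.8400231015488, 'cy': 192.0763506746052, 'position': array([ 1.07253829, -0.00356442,  0.82999669]), 'rotation': array([0.23516424, 0.2546854 , 0.69115025, 0.63414861])}
top {'fov_y': 50.18824639006174, 'cx': 250.98200821488862, 'cy': 195.2633189556431, 'position': array([ 0.41567408, -0.01787615,  0.88859565]), 'rotation': array([ 0.00524927, -0.03176275, -0.69796706,  0.71540586])}
wrist {'fov_y': 63.31320150995833, 'cx': 251.37445758144352, 'cy': 193.60441935876648, 'position': array([0.12790754, 0.61592626, 0.38355055]), 'rotation': array([-0.11882518, -0.08354093,  0.57218534,  0.80715886])}
```

View pics/scene0.png

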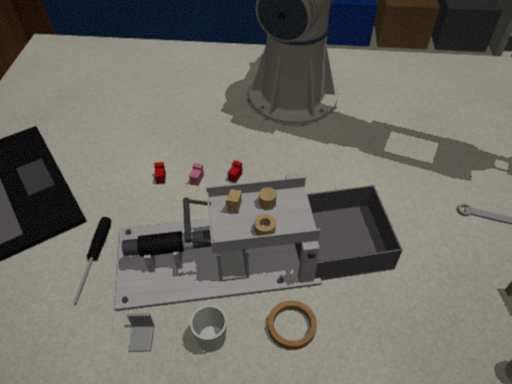

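View pics/top0.png

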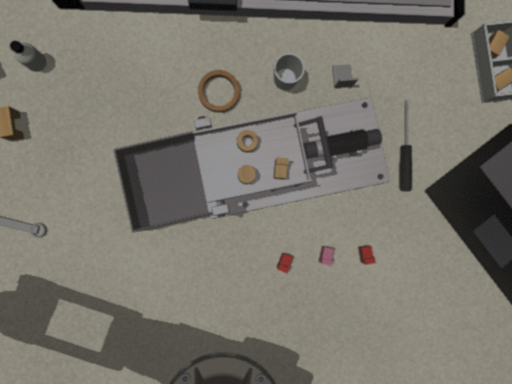

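View pics/wrist0.png

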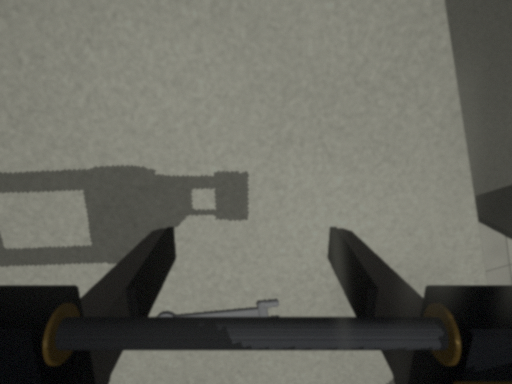

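```bash
cat > h.py <<'E'
import numpy as np, cv2
from scipy.spatial.transform import Rotation as R
def save(c,name,box=None,s=1):
    im=c["img"][:,:,::-1]
    if box: x0,y0,x1,y1=box; im=im[y0:y1,x0:x1]
    im=cv2.resize(im,None,fx=s,fy=s,interpolation=cv2.INTER_CUBIC); cv2.imwrite("pics/"+name,im)
def f(c): return c["img"].shape[0]/2/np.tan(np.radians(c["fov_y"])/2)
def proj(c,P):
    p=R.from_quat(c["rotation"]).inv().apply(np.atleast_2d(P)-c["position"])
    return np.c_[c["cx"]+f(c)*p[:,0]/-p[:,2], c["cy"]-f(c)*p[:,1]/-p[:,2]]
def ray(c,uv):
    uv=np.atleast_2d(uv); d=np.c_[(uv[:,0]-c["cx"])/f(c),-(uv[:,1]-c["cy"])/f(c),-np.ones(len(uv))]
    return R.from_quat(c["rotation"]).apply(d)
def onz(c,uv,z):
    d=ray(c,uv); t=(z-c["position"][2])/d[:,2]; return c["position"]+d*t[:,None]
E
python3 - <<'E'
from cell import *
from h import *
c=camera("top"); save(c,"t1.png",(105,80,405,250),2.6)
c=camera("scene"); save(c,"s1.png",(100,160,410,320),2.5)
print(c.keys())
E
```

```text
dict_keys(['img', 'fov_y', 'cx', 'cy', 'position', 'rotation'])
```

View pics/t1.png

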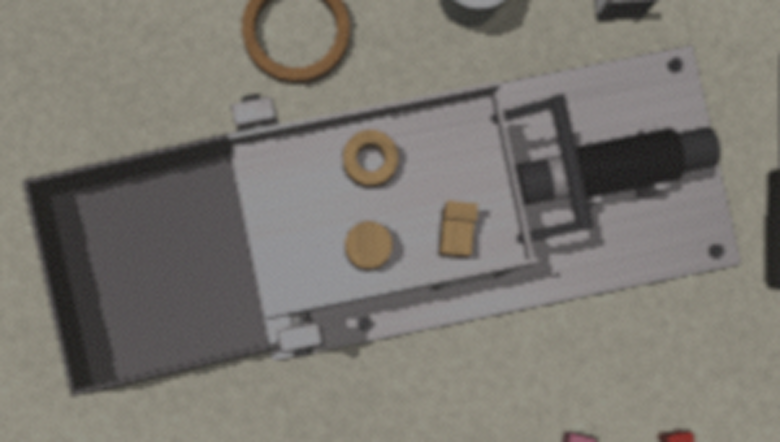

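View pics/s1.png

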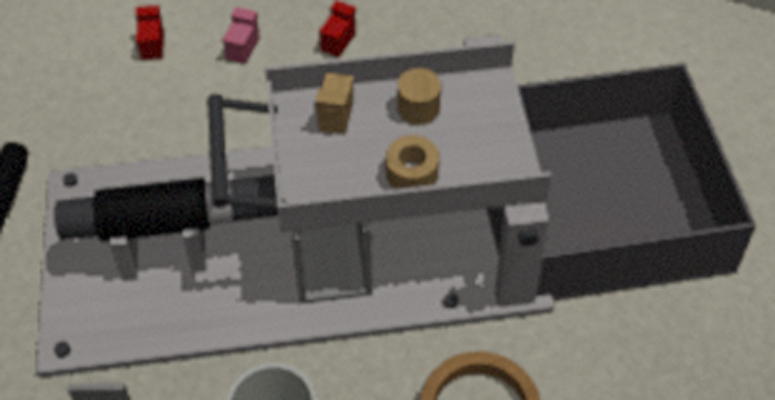

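```bash
cat > fit.py <<'E'
from cell import *
from h import *
from scipy.optimize import least_squares
T=camera("top");S=camera("scene")
t=lambda x,y:(105+x/2.6,80+y/2.6)
s=lambda x,y:(100+x/2.5,160+y/2.5)
# station points, cam, pixel
obs=[((49,-75,137),T,t(563,98)),((-49,-75,137),T,t(590,225)),
 ((83,140,130),T,t(255,110)),((-83,140,130),T,t(299,336)),
 ((0,-205,70),T,t(715,149)),
 ((49,-75,137),S,s(220,197)),((-49,-75,137),S,s(214,99)),
 ((65,-55,148-14),S,s(284,217)),((-65,-55,134),S,s(270,73)),
 ((83,140,130),S,s(526,212))]
obs=[o for o in obs]
def tr(p,P):
    a=p[2]; q=np.array(P)/1000
    return np.c_[p[0]+np.cos(a)*q[:,0]-np.sin(a)*q[:,1], p[1]+np.sin(a)*q[:,0]+np.cos(a)*q[:,1], q[:,2]]
def res(p): 
    return np.concatenate([(proj(c,tr(p,[P]))[0]-uv) for P,c,uv in obs])
r=least_squares(res,[0.5,-0.05,0.1],loss="soft_l1")
print(r.x); print(res(r.x).reshape(-1,2).round(1))
for P in [(0,0,70),(0,0,105),(0,-75,137),(0,140,115)]: print(P,tr(r.x,[P])[0].round(4))
print("plate corners",[ (tr(r.x,[(0,0,0)])[0],onz(T,[t(692,46),t(739,263)],.012))])
np.save("p.npy",r.x)
E
python3 fit.py
```

```text
[ 0.5394333  -0.10704078  0.22008007]
[[ -2.4   0. ]
 [ -2.1   2.5]
 [ -0.6  -0.2]
 [ -0.4   0.3]
 [ -0.7  -0.1]
 [ -0.7   1.1]
 [ -0.2  -1.7]
 [-14.3   0.2]
 [-12.3   2.3]
 [ -0.6  -0.3]]
(0, 0, 70) [ 0.5394 -0.107   0.07  ]
(0, 0, 105) [ 0.5394 -0.107   0.105 ]
(0, -75, 137) [ 0.5558 -0.1802  0.137 ]
(0, 140, 115) [0.5089 0.0296 0.115 ]
plate corners [(array([ 0.5394333 , -0.10704078,  0.        ]), array([[ 0.68312808, -0.30894207,  0.012     ],
       [ 0.50046531, -0.35023414,  0.012     ]]))]
```

```bash
sed -i 's/((65,-55,148-14),S/((65,-35,134),S/; s/((-65,-55,134),S/((-65,-35,134),S/' fit.py; python3 fit.py
```

```text
[ 0.5398198  -0.1070554   0.22122267]
[[-2.4 -0.2]
 [-2.1  2.2]
 [-0.6 -0.3]
 [-0.3  0.2]
 [-0.8 -0.4]
 [-0.7  1.3]
 [-0.2 -1.5]
 [-3.  -0.8]
 [-2.1  1.5]
 [-0.6 -0.2]]
(0, 0, 70) [ 0.5398 -0.1071  0.07  ]
(0, 0, 105) [ 0.5398 -0.1071  0.105 ]
(0, -75, 137) [ 0.5563 -0.1802  0.137 ]
(0, 140, 115) [0.5091 0.0295 0.115 ]
plate corners [(array([ 0.5398198, -0.1070554,  0.       ]), array([[ 0.68312808, -0.30894207,  0.012     ],
       [ 0.50046531, -0.35023414,  0.012     ]]))]
```

```bash
cat > go.py <<'E'
from cell import *
from h import *
p=np.load("p.npy")
def W(P):
    a=p[2]; q=np.array(P)/1000.
    return np.array([p[0]+np.cos(a)*q[0]-np.sin(a)*q[1],p[1]+np.sin(a)*q[0]+np.cos(a)*q[1],q[2]])
def down(az): # tool z down, tool x azimuth az
    x=np.array([np.cos(az),np.sin(az),0]); z=np.array([0,0,-1.]); return R.from_matrix(np.c_[x,np.cross(z,x),z])
def delta(pos,rot=None):
    s=state(); r0=R.from_quat(s["orientation"])
    dp=r0.inv().apply(np.array(pos)-s["ee_pos"])
    t=(r0.inv()*rot).as_rotvec() if rot is not None else None
    print("t",s["time_s"],"q",s["joint_pos"].round(3),"ee",s["ee_pos"].round(4),"F",s["ft_force"].round(1),"g",round(s["grip_width"],4))
    print("dp",dp.round(4),"turn",None if t is None else t.round(4))
E
python3 -c "
from go import *
delta(W((0,-75,250)),down(p[2]-np.pi/2))"
```

```text
t 0.45 q [ 1.232  0.353  1.633  0.     1.155 -0.002] ee [0.2065 0.5899 0.2145] F [-0.7  0.6  0.2] g 0.0919
dp [-0.6113  0.5846 -0.0354] turn [2.0000e-04 1.0000e-04 2.5836e+00]
```

Look-alikes: for the handle, the dark bar at top px (326,142) is attached to the tray. The others are the screwdriver at (406,150) and the runner at (350,144). For the block, the pale one on the tray is at (282,168), and the red/pink copies on the table are at (285,262), (328,256) and (368,255). The crop t1.png shows the handle bar between two arms from the tray edge, so I choose that one.

Request:
servo_tool([
  {"grip": 0.05,"dp": [0,0,-0.06],"turn": [0,0,0]},
  {"grip": 0.05,"dp": [-0.05,0.05,-0.08],"turn": [0,0,0.18]},
  {"grip": 0.05,"dp": [-0.61,0.584,-0.08],"turn": [0,0,2.584]},
  {"grip": 0.05,"dp": [-0.61,0.584,-0.08],"turn": [0,0,2.584]},
  {"grip": 0.05,"dp": [-0.61,0.584,-0.08],"turn": [0,0,2.584]},
  {"grip": 0.05,"dp": [-0.61,0.584,-0.08],"turn": [0,0,2.584]},
  {"grip": 0.05,"dp": [-0.61,0.584,-0.08],"turn": [0,0,2.584]},
  {"grip": 0.05,"dp": [-0.61,0.584,-0.08],"turn": [0,0,2.584]},
  {"grip": 0.05,"dp": [-0.61,0.584,-0.08],"turn": [0,0,2.584]},
  {"grip": 0.05,"dp": [-0.61,0.584,-0.08],"turn": [0,0,2.584]},
  {"grip": 0.05,"dp": [-0.61,0.584,-0.08],"turn": [0,0,2.584]},
  {"grip": 0.05,"dp": [-0.61,0.584,-0.08],"turn": [0,0,2.584]},
  {"grip": 0.05,"dp": [-0.61,0.584,-0.08],"turn": [0,0,2.584]},
  {"grip": 0.05,"dp": [-0.61,0.584,-0.08],"turn": [0,0,2.584]},
  {"grip": 0.05,"dp": [-0.61,0.584,-0.08],"turn": [0,0,2.584]},
  {"grip": 0.05,"dp": [-0.61,0.584,-0.08],"turn": [0,0,2.584]},
  {"grip": 0.05,"dp": [-0.61,0.584,-0.08],"turn": [0,0,2.584]},
  {"grip": 0.05,"dp": [-0.61,0.584,-0.06],"turn": [0,0,2.584]},
  {"grip": 0.05,"dp": [-0.61,0.584,-0.06],"turn": [0,0,2.584]},
])

```text
time_s: 2.82
ee_pos: [0.555, -0.1773, 0.2737]
orientation: [0.782, -0.624, -0.001, 0.0]
ft_force: [-0.4, -0.1, 0.1]
grip_width: 0.0501
```

```bash
python3 - <<'E'
from go import *
c=camera("wrist"); save(c,"w2.png"); 
for n,P in [("h+",(49,-75,137)),("h-",(-49,-75,137)),("h0",(0,-75,137))]: print(n,proj(c,[W(P)]))
print(c["position"])
delta(W((0,-75,137-19)),down(p[2]-np.pi/2))
E
```

```text
h+ [[254.77155453 132.23129139]]
h- [[254.34931959 225.99489187]]
h0 [[254.5509758  181.21410744]]
[ 0.63297408 -0.16000403  0.4431192 ]
t 2.875 q [-0.312  0.237  1.656  0.     1.249  1.036] ee [ 0.5556 -0.1776  0.2746] F [ 0.5 -0.1 -0.1] g 0.0503
dp [ 0.0028 -0.0002  0.1566] turn [0.0009 0.0007 0.0018]
```

View pics/w2.png

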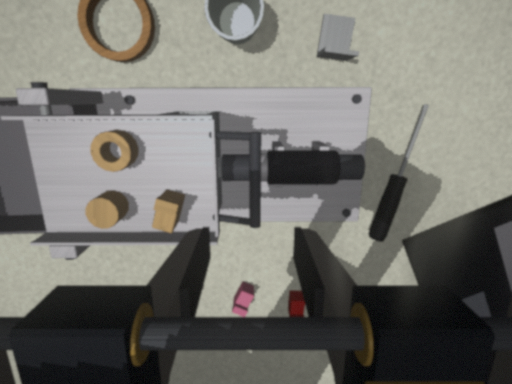

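The wrist picture shows the handle bar upright at column 255, rows 132 to 226, as predicted within about 1 px. I will descend with a small opening.

Request:
servo_tool([
  {"grip": 0.028,"dp": [0.003,0,0.04],"turn": [0.001,0.001,0.002]},
  {"grip": 0.028,"dp": [0.003,0,0.08],"turn": [0.001,0.001,0.002]},
  {"grip": 0.028,"dp": [0.003,0,0.1],"turn": [0.001,0.001,0.002]},
  {"grip": 0.028,"dp": [0.003,0,0.12],"turn": [0.001,0.001,0.002]},
  {"grip": 0.028,"dp": [0.003,0,0.14],"turn": [0.001,0.001,0.002]},
  {"grip": 0.028,"dp": [0.003,0,0.155],"turn": [0.001,0.001,0.002]},
  {"grip": 0.028,"dp": [0.003,0,0.155],"turn": [0.001,0.001,0.002]},
  {"grip": 0.028,"dp": [0.003,0,0.155],"turn": [0.001,0.001,0.002]},
])

```text
time_s: 3.88
ee_pos: [0.5574, -0.1818, 0.1205]
orientation: [0.78, -0.626, 0.001, -0.0]
ft_force: [0.8, -0.0, 0.0]
grip_width: 0.0278
```

Request:
servo_tool([
  {"grip": 0.0,"dp": [0,0,0],"turn": [0,0,0]},
  {"grip": 0.0,"dp": [0,0,0],"turn": [0,0,0]},
  {"grip": 0.0,"dp": [0,0,0],"turn": [0,0,0]},
  {"grip": 0.0,"dp": [0,0,0],"turn": [0,0,0]},
], grip_force=35)

```text
time_s: 4.38
ee_pos: [0.5568, -0.1802, 0.1202]
orientation: [0.78, -0.626, -0.0, -0.001]
ft_force: [-0.6, 8.8, 4.8]
grip_width: 0.0109
```

```bash
python3 - <<'E'
from go import *
c=camera("wrist"); save(c,"w3.png"); 
delta(W((0,-75,118)),down(p[2]-np.pi/2))
s=state(); r0=R.from_quat(s["orientation"]); h=W((0,140,115)); print("hinge in tool",r0.inv().apply(h-s["ee_pos"]-r0.apply([0,0,-.019])).round(4))
a=np.array
for th in np.linspace(.0,1.54,15):
    y=-215*np.cos(th)+22*np.sin(th); z=215*np.sin(th)+22*np.cos(th)
    print(round(th,2),"dx %.3f dz %.3f"%(-(y+215)/1000,-(z-22)/1000))
E
```

```text
t 4.425 q [-0.317  0.397  1.803  0.002  0.941  1.034] ee [ 0.5568 -0.1802  0.1202] F [-1.5  8.9  4.9] g 0.0109
dp [-0.0001  0.0005  0.0022] turn [-0.0015  0.0014 -0.003 ]
hinge in tool [-0.2151  0.0012  0.0245]
0.0 dx -0.000 dz -0.000
0.11 dx -0.004 dz -0.023
0.22 dx -0.010 dz -0.046
0.33 dx -0.019 dz -0.068
0.44 dx -0.030 dz -0.089
0.55 dx -0.043 dz -0.109
0.66 dx -0.059 dz -0.127
0.77 dx -0.076 dz -0.143
0.88 dx -0.095 dz -0.158
0.99 dx -0.115 dz -0.170
1.1 dx -0.137 dz -0.180
1.21 dx -0.160 dz -0.187
1.32 dx -0.183 dz -0.192
1.43 dx -0.207 dz -0.194
1.54 dx -0.230 dz -0.194
```

View pics/w3.png

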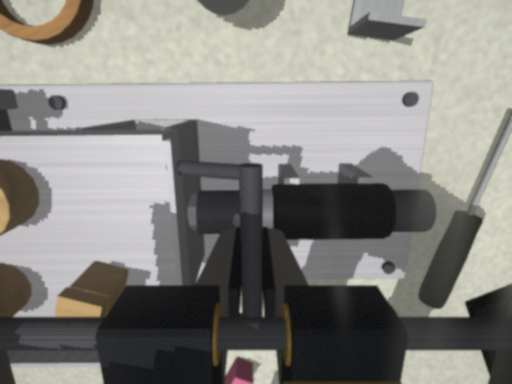

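Request:
servo_tool([
  {"grip": 0,"dp": [-0.001,0,-0.012],"turn": [0,0,0]},
  {"grip": 0,"dp": [-0.004,0,-0.023],"turn": [0,0,0]},
  {"grip": 0,"dp": [-0.006,0,-0.035],"turn": [0,0,0]},
  {"grip": 0,"dp": [-0.01,0,-0.046],"turn": [0,0,0]},
  {"grip": 0,"dp": [-0.014,0,-0.057],"turn": [0,0,0]},
  {"grip": 0,"dp": [-0.019,0,-0.068],"turn": [0,0,0]},
  {"grip": 0,"dp": [-0.024,0,-0.079],"turn": [0,0,0]},
  {"grip": 0,"dp": [-0.03,0,-0.089],"turn": [0,0,0]},
  {"grip": 0,"dp": [-0.036,0,-0.099],"turn": [0,0,0]},
  {"grip": 0,"dp": [-0.043,0,-0.109],"turn": [0,0,0]},
  {"grip": 0,"dp": [-0.051,0,-0.118],"turn": [0,0,0]},
  {"grip": 0,"dp": [-0.059,0,-0.127],"turn": [0,0,0]},
  {"grip": 0,"dp": [-0.067,0,-0.135],"turn": [0,0,0]},
  {"grip": 0,"dp": [-0.076,0,-0.143],"turn": [0,0,0]},
  {"grip": 0,"dp": [-0.076,0,-0.143],"turn": [0,0,0]},
])

```text
time_s: 6.3
ee_pos: [0.5404, -0.1088, 0.2652]
orientation: [0.78, -0.625, 0.003, 0.001]
ft_force: [-2.1, -8.1, 7.6]
grip_width: 0.0112
```

```bash
python3 - <<'E'
from go import *
c=camera("scene"); save(c,"s4.png",(90,120,420,330),2.3)
delta(W((0,140-215*np.cos(.77)+22*np.sin(.77),115+215*np.sin(.77)+22*np.cos(.77)-19)),down(p[2]-np.pi/2))
E
```

```text
t 6.35 q [-0.199  0.19   1.738 -0.004  1.21   1.154] ee [ 0.5404 -0.109   0.265 ] F [-1.6 -8.8  9.1] g 0.0109
dp [-0.003   0.0002  0.0035] turn [-0.0022 -0.0053 -0.002 ]
```

View pics/s4.png

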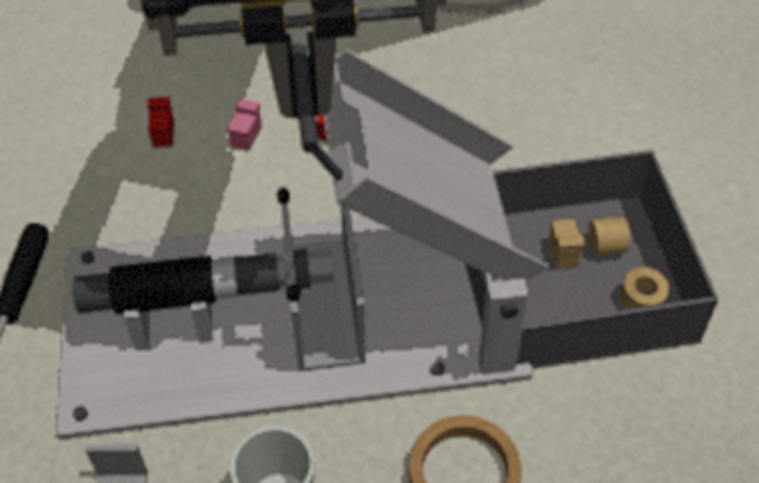

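Request:
servo_tool([
  {"grip": 0,"dp": [-0.009,0,-0.008],"turn": [0,0,0]},
  {"grip": 0,"dp": [-0.019,0,-0.015],"turn": [0,0,0]},
  {"grip": 0,"dp": [-0.029,0,-0.021],"turn": [0,0,0]},
  {"grip": 0,"dp": [-0.039,0,-0.027],"turn": [0,0,0]},
  {"grip": 0,"dp": [-0.05,0,-0.032],"turn": [0,0,0]},
  {"grip": 0,"dp": [-0.061,0,-0.037],"turn": [0,0,0]},
  {"grip": 0,"dp": [-0.072,0,-0.041],"turn": [0,0,0]},
  {"grip": 0,"dp": [-0.084,0,-0.044],"turn": [0,0,0]},
  {"grip": 0,"dp": [-0.095,0,-0.047],"turn": [0,0,0]},
  {"grip": 0,"dp": [-0.107,0,-0.049],"turn": [0,0,0]},
  {"grip": 0,"dp": [-0.119,0,-0.05],"turn": [0,0,0]},
  {"grip": 0,"dp": [-0.131,0,-0.051],"turn": [0,0,0]},
  {"grip": 0,"dp": [-0.142,0,-0.051],"turn": [0,0,0]},
  {"grip": 0,"dp": [-0.152,0,-0.051],"turn": [0,0,0]},
  {"grip": 0,"dp": [-0.152,0,-0.051],"turn": [0,0,0]},
])

```text
time_s: 8.22
ee_pos: [0.506, 0.0415, 0.3149]
orientation: [0.78, -0.625, 0.001, 0.0]
ft_force: [-3.7, 0.6, 7.6]
grip_width: 0.0108
```

```bash
python3 - <<'E'
from go import *
c=camera("scene"); save(c,"s5.png",(90,80,420,330),2.3)
c=camera("top"); save(c,"t5.png",(105,60,405,250),2.6)
s=state(); g=s["ee_pos"]+np.array([0,0,.019])
d=R.from_euler("z",-p[2]).apply(g-W((0,140,115))); print("rel hinge",d, "th",np.arctan2(d[2],-d[1])-np.arctan2(22,215))
delta(W((0,162,311)))
E
```

```text
rel hinge [-0.00038734  0.0122325   0.21895438] th 1.524635444217129
t 8.325 q [ 7.900e-02  8.100e-02  1.755e+00 -1.000e-03  1.305e+00  1.431e+00] ee [0.506  0.0414 0.315 ] F [-4.5  0.8  7.7] g 0.0108
dp [-0.0098 -0.0004  0.0039] turn None
```

View pics/s5.png

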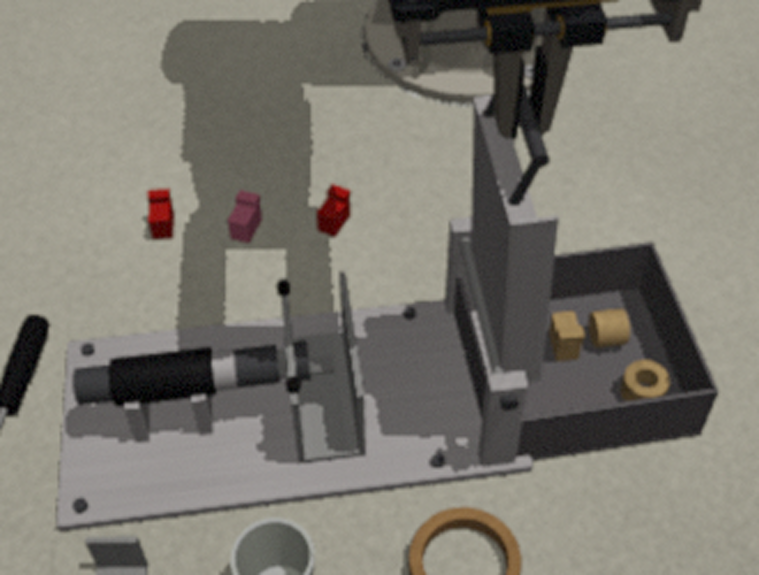

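View pics/t5.png

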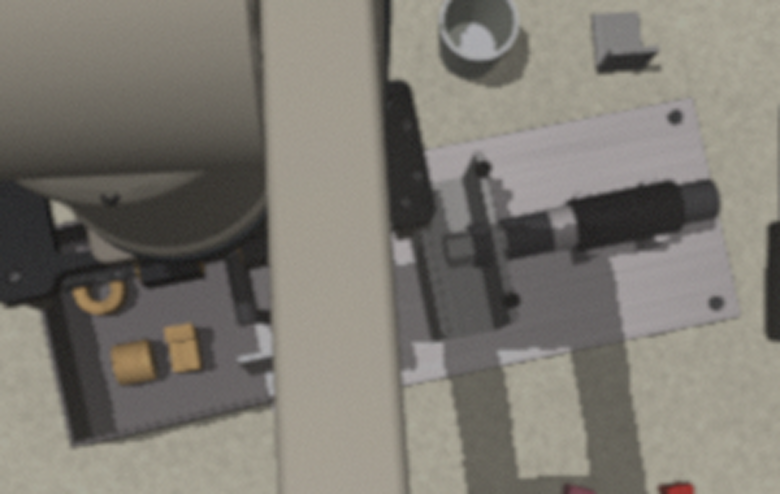

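The pieces are in the bin: block at crop (567,335), disc (608,327), ring (645,372). The tray is upright at about 1.52 rad by the handle position. Next I release, rise clear and move over the gap.

Request:
servo_tool([
  {"grip": 0.04,"dp": [0,0,0],"turn": [0,0,0]},
  {"grip": 0.04,"dp": [0,0,0],"turn": [0,0,0]},
  {"grip": 0.04,"dp": [0,0,0],"turn": [0,0,0]},
  {"grip": 0.04,"dp": [0,0,-0.03],"turn": [0,0,0]},
  {"grip": 0.04,"dp": [0,0,-0.06],"turn": [0,0,0]},
  {"grip": 0.04,"dp": [0,0,-0.08],"turn": [0,0,0]},
  {"grip": 0.04,"dp": [0,0,-0.08],"turn": [0,0,0]},
])

```text
time_s: 9.2
ee_pos: [0.5077, 0.0411, 0.3946]
orientation: [0.78, -0.626, 0.002, -0.001]
ft_force: [-0.8, -0.7, 0.2]
grip_width: 0.0402
```

```bash
python3 - <<'E'
from go import *
delta(W((0,0,220)),down(p[2]+np.pi))
E
```

```text
t 9.2 q [ 7.800e-02  3.900e-02  1.632e+00 -1.000e-03  1.467e+00  1.431e+00] ee [0.5077 0.0411 0.3946] F [-0.8 -0.7  0.2] g 0.0402
dp [0.1513 0.0014 0.1748] turn [-0.0038  0.0017  1.5682]
```

Request:
servo_tool([
  {"grip": 0.05,"dp": [0.04,0,0],"turn": [0,0,0.17]},
  {"grip": 0.05,"dp": [0.08,0,0],"turn": [0,0,0.34]},
  {"grip": 0.05,"dp": [0.12,0,0],"turn": [0,0,0.51]},
  {"grip": 0.05,"dp": [0.151,0.001,0],"turn": [-0.004,0.002,0.68]},
  {"grip": 0.05,"dp": [0.151,0.001,0.03],"turn": [-0.004,0.002,0.85]},
  {"grip": 0.05,"dp": [0.151,0.001,0.06],"turn": [-0.004,0.002,1.02]},
  {"grip": 0.05,"dp": [0.151,0.001,0.09],"turn": [-0.004,0.002,1.19]},
  {"grip": 0.05,"dp": [0.151,0.001,0.12],"turn": [-0.004,0.002,1.36]},
  {"grip": 0.05,"dp": [0.151,0.001,0.15],"turn": [-0.004,0.002,1.53]},
  {"grip": 0.05,"dp": [0.151,0.001,0.175],"turn": [-0.004,0.002,1.568]},
  {"grip": 0.05,"dp": [0.151,0.001,0.175],"turn": [-0.004,0.002,1.568]},
  {"grip": 0.05,"dp": [0.151,0.001,0.175],"turn": [-0.004,0.002,1.568]},
])

```text
time_s: 10.7
ee_pos: [0.5391, -0.1068, 0.2188]
orientation: [-0.111, 0.994, -0.0, -0.001]
ft_force: [0.1, -0.7, 1.8]
grip_width: 0.0498
```

```bash
python3 - <<'E'
from go import *
c=camera("wrist"); save(c,"w6.png")
for n,P in [("legB+",(65,24,105)),("legB-",(-65,24,105)),("legA+",(65,-22,105)),("legA-",(-65,-22,105)),("head",(0,0,82)),("head y-10",(0,-10,82)),("head y+10",(0,10,82))]: print(n,proj(c,[W(P)]).round(1))
c=camera("scene"); save(c,"s6.png",(90,80,420,330),2.3)
delta(W((0,0,120)),down(p[2]+np.pi))
E
```

```text
legB+ [[181.5 213.6]]
legB- [[315.7 213.5]]
legA+ [[178.3 166.9]]
legA- [[318.7 166.9]]
head [[248.7 183.5]]
head y-10 [[248.7 173.9]]
head y+10 [[248.8 192.9]]
t 10.8 q [-1.980e-01  2.330e-01  1.789e+00 -1.000e-03  1.121e+00  2.722e+00] ee [ 0.5396 -0.1069  0.2195] F [ 0.3 -0.2 -0.4] g 0.05
dp [-0.0003 -0.0002  0.0995] turn [-0.0004 -0.0014  0.001 ]
```

View pics/w6.png

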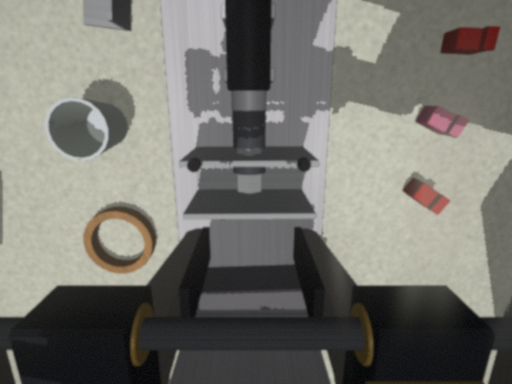

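View pics/s6.png

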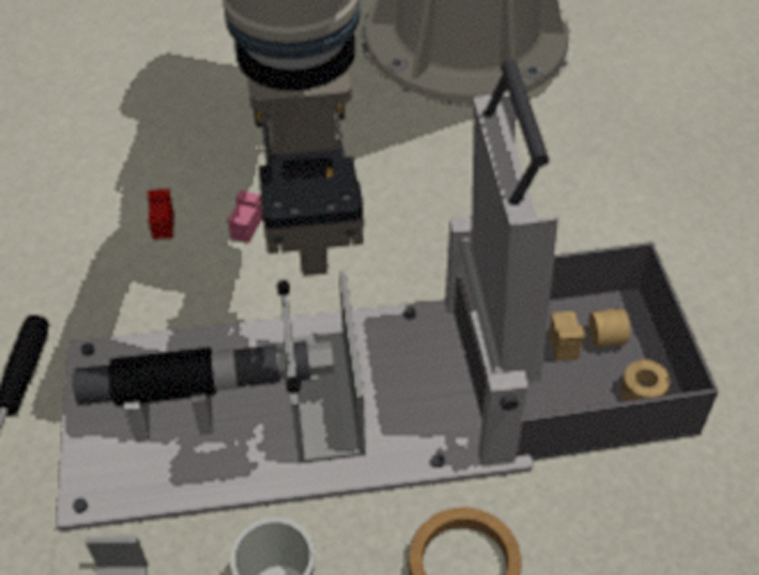

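The wrist picture shows the gap between rows 167 and 212 with the head at about (249,183), within 1 to 2 px of the prediction, and the tray stays up. Descending into the gap.

Request:
servo_tool([
  {"grip": 0.042,"dp": [0,0,0.04],"turn": [0,0,0]},
  {"grip": 0.042,"dp": [0,0,0.07],"turn": [0,0,0]},
  {"grip": 0.042,"dp": [0,0,0.09],"turn": [0,0,0]},
  {"grip": 0.042,"dp": [0,0,0.105],"turn": [0,0,0]},
  {"grip": 0.042,"dp": [0,0,0.12],"turn": [0,0,0]},
  {"grip": 0.042,"dp": [0,0,0.12],"turn": [0,0,0]},
], grip_force=40)

```text
time_s: 11.55
ee_pos: [0.5382, -0.1067, 0.0979]
orientation: [-0.111, 0.994, 0.0, -0.002]
ft_force: [0.7, 0.5, 0.5]
grip_width: 0.0419
```

```bash
python3 - <<'E'
from go import *
c=camera("wrist"); save(c,"w7.png",(150,130,350,280),4)
c=camera("scene"); save(c,"s7.png",(170,180,270,260),6)
for n,P in [("legB",(0,24,105)),("legA",(0,-22,105)),("head y-10",(0,-10,82)),("head y+10",(0,10,82))]: print(n,proj(camera("wrist"),[W(P)]).round(1))
delta(W((0,0,51)),down(p[2]+np.pi))
E
```

```text
legB [[247.3 283.4]]
legA [[247.2 211.1]]
head y-10 [[247.8 216.5]]
head y+10 [[247.8 244.9]]
t 11.85 q [-1.980e-01  3.790e-01  1.893e+00 -1.000e-03  8.720e-01  2.723e+00] ee [ 0.5391 -0.1069  0.0992] F [ 1.  -0.4 -0.5] g 0.0421
dp [-0.0007 -0.0003  0.0482] turn [-0.0002 -0.0018  0.0004]
```

View pics/w7.png

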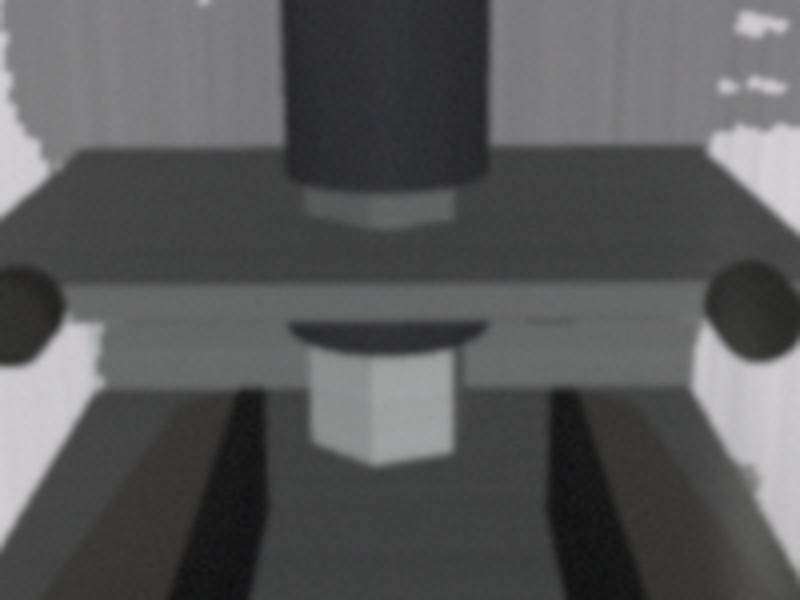

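View pics/s7.png

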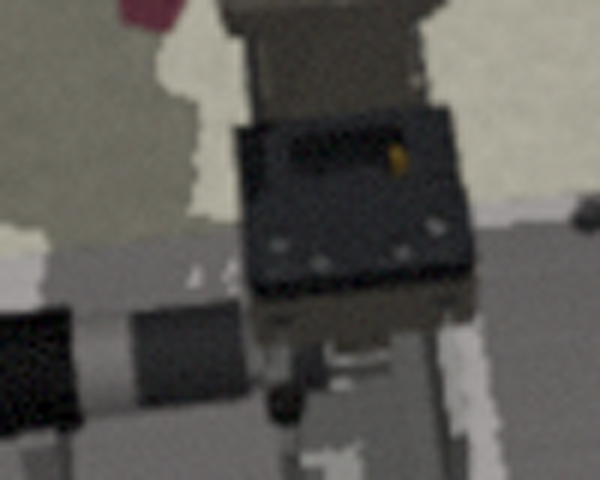

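```bash
python3 - <<'E'
from go import *
c=camera("wrist"); save(c,"w8.png",(150,130,350,280),4)
s=state(); r=R.from_quat(s["orientation"])
k=lambda P:((proj(c,[P])[0]-[150,130])*4).round(1)
for n,v in [("tcp",[0,0,0]),("finL",[-.021,0,0]),("finR",[.021,0,0]),("gp",[0,0,-.019]),("down to 78mm",[0,0,.099-.078])]: print(n,k(s["ee_pos"]+r.apply(v)))
for x in (-12,0,12): print(x,k(W((x,0,76))),k(W((x,10,76))))
print("legA top ends",k(W((65,-22,105))),k(W((-65,-22,105))))
print(s["time_s"])
g=c["img"][130:280,150:350].astype(int).sum(2)
print(g[95,70:122]) # row px 225
E
```

```text
tcp [394.5 451.8]
finL [253.9 451.9]
finR [535.1 451.8]
gp [393.3 513.7]
down to 78mm [395.6 396.1]
-12 [462.9 389.2] [462.1 443.9]
0 [391.  389.2] [391.2 444. ]
12 [319.1 389.3] [320.3 444.1]
legA top ends [-77.5 324.8] [853.8 323.9]
11.9
[310 311 305 312 305 308 314 323 344 388 407 410 409 410 408 412 411 407
 412 413 407 409 435 474 489 489 492 492 489 487 494 490 492 489 490 493
 493 489 489 490 490 482 447 376 294 252 250 264 290 307 304 310]
```

View pics/w8.png

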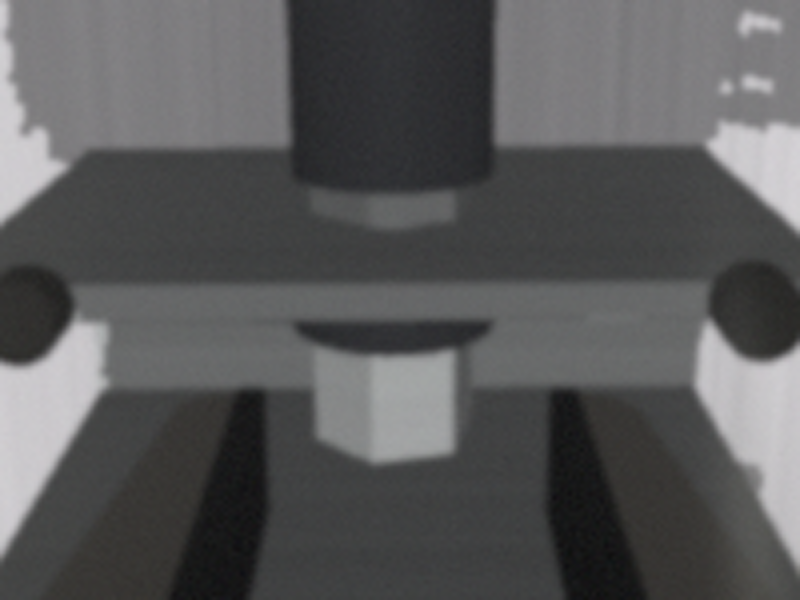

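The head has upright side flats when its ridge is centred. The ridge is at crop column 372 and the axis at about 391, moving left, so the next alignment is at about t=15.3 s. The fingers' midline is at 407, so the fingers need about 2.5 mm along tool -x.

Request:
servo_tool([
  {"grip": 0.042,"dp": [-0.0025,0,0.0],"turn": [0,0,0]},
  {"grip": 0.042,"dp": [-0.0025,0,0.012],"turn": [0,0,0]},
  {"grip": 0.042,"dp": [-0.0025,0,0.024],"turn": [0,0,0]},
  {"grip": 0.042,"dp": [-0.0025,0,0.036],"turn": [0,0,0]},
  {"grip": 0.042,"dp": [-0.0025,0,0.047],"turn": [0,0,0]},
  {"grip": 0.036,"dp": [-0.0025,0,0.047],"turn": [0,0,0]},
  {"grip": 0.036,"dp": [-0.0025,0,0.047],"turn": [0,0,0]},
  {"grip": 0.036,"dp": [-0.0025,0,0.047],"turn": [0,0,0]},
])

```text
time_s: 12.9
ee_pos: [0.5413, -0.1063, 0.0519]
orientation: [-0.111, 0.994, -0.0, -0.001]
ft_force: [0.1, 0.1, -0.2]
grip_width: 0.0359
```

```bash
python3 - <<'E'
from go import *
c=camera("wrist"); save(c,"w9.png",(150,180,350,330),4)
delta(W((0,0,51)),down(p[2]+np.pi))
E
```

```text
t 12.95 q [-1.960e-01  4.520e-01  1.914e+00 -1.000e-03  7.780e-01  2.725e+00] ee [ 0.5413 -0.1063  0.0519] F [ 0.5 -0.9 -0.2] g 0.0361
dp [ 0.0016 -0.0004  0.0009] turn [-0.     -0.0021  0.0003]
```

View pics/w9.png

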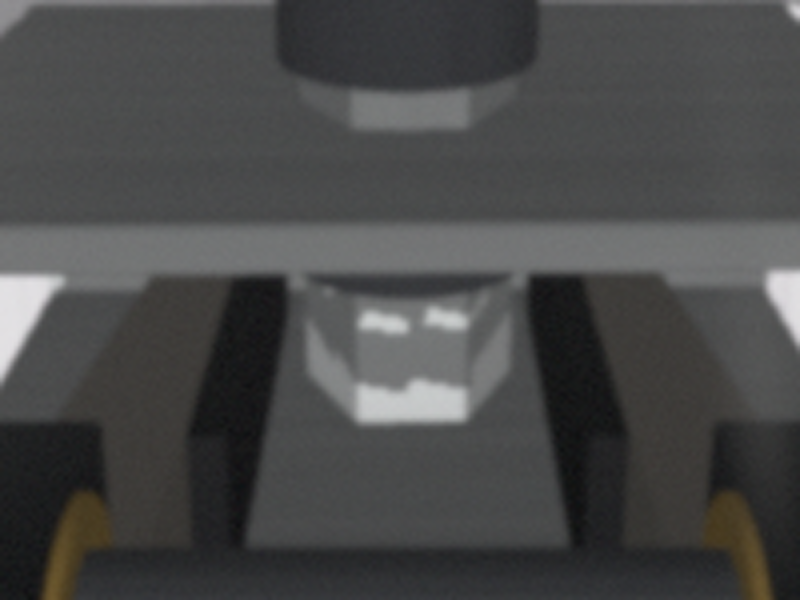

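The head is now centred between the fingers (410 against 407) with a flat on top, so it is 30° from alignment. That comes at about t=15.1 s. I will wait and then close.

Request:
servo_tool([
  {"grip": 0.032,"dp": [0,0,0],"turn": [0,0,0]},
  {"grip": 0.032,"dp": [0,0,0],"turn": [0,0,0]},
  {"grip": 0.032,"dp": [0,0,0],"turn": [0,0,0]},
  {"grip": 0.032,"dp": [0,0,0],"turn": [0,0,0]},
  {"grip": 0.032,"dp": [0,0,0],"turn": [0,0,0]},
  {"grip": 0.032,"dp": [0,0,0],"turn": [0,0,0]},
  {"grip": 0.032,"dp": [0,0,0],"turn": [0,0,0]},
  {"grip": 0.032,"dp": [0,0,0],"turn": [0,0,0]},
  {"grip": 0.032,"dp": [0,0,0],"turn": [0,0,0]},
  {"grip": 0.032,"dp": [0,0,0],"turn": [0,0,0]},
  {"grip": 0.032,"dp": [0,0,0],"turn": [0,0,0]},
  {"grip": 0.032,"dp": [0,0,0],"turn": [0,0,0]},
  {"grip": 0.032,"dp": [0,0,0],"turn": [0,0,0]},
  {"grip": 0.032,"dp": [0,0,0],"turn": [0,0,0]},
])

```text
time_s: 14.7
ee_pos: [0.5409, -0.1063, 0.0515]
orientation: [-0.111, 0.994, -0.0, -0.001]
ft_force: [-0.4, -0.8, -0.1]
grip_width: 0.0318
```

```bash
python3 - <<'E'
from go import *
c=camera("wrist"); save(c,"w10.png",(150,180,350,330),4)
print(state()["time_s"])
E
```

```text
14.75
```

View pics/w10.png

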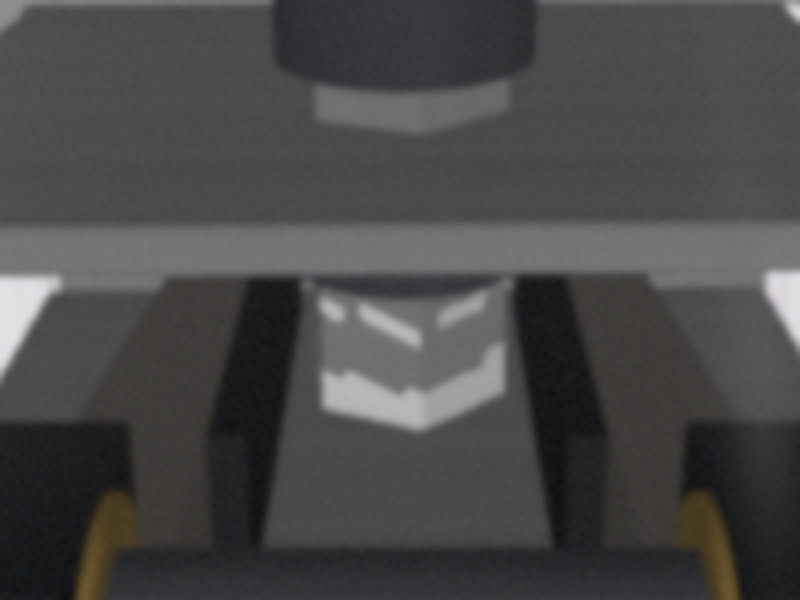

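The ridge is at 420 and the middle at 410, which is almost aligned. Closing now.

Request:
servo_tool([
  {"grip": 0.029,"dp": [0,0,0],"turn": [0,0,0]},
  {"grip": 0.0,"dp": [0,0,0],"turn": [0,0,0]},
  {"grip": 0.0,"dp": [0,0,0],"turn": [0,0,0]},
  {"grip": 0.0,"dp": [0,0,0],"turn": [0,0,0]},
  {"grip": 0.0,"dp": [0,0,0],"turn": [0,0,0]},
  {"grip": 0.0,"dp": [0,0,0],"turn": [0,0,0]},
], grip_force=45)

```text
time_s: 15.5
ee_pos: [0.5411, -0.1062, 0.0515]
orientation: [-0.111, 0.994, -0.0, -0.001]
ft_force: [2.5, -0.3, -1.4]
grip_width: 0.0238
```

```bash
python3 - <<'E'
from go import *
c=camera("wrist"); save(c,"w11.png",(150,180,350,330),4); save(camera("scene"),"s11.png",(90,80,420,330),2.3)
s=state();print(s["time_s"],s["ft_force"],s["ft_torque"],s["grip_width"])
E
```

```text
15.6 [ 2.2941448   0.88051883 -2.17186202] [ 0.20454161 -0.14319227  0.02306114] 0.02384437289072881
```

Request:
servo_tool([
  {"grip": 0.0,"dp": [0,0,0],"turn": [0,0,0]},
  {"grip": 0.0,"dp": [0,0,0],"turn": [0,0,0]},
  {"grip": 0.0,"dp": [0,0,0],"turn": [0,0,0]},
  {"grip": 0.0,"dp": [0,0,0],"turn": [0,0,0]},
  {"grip": 0.0,"dp": [0,0,0],"turn": [0,0,0]},
  {"grip": 0.0,"dp": [0,0,0],"turn": [0,0,0]},
  {"grip": 0.0,"dp": [0,0,0],"turn": [0,0,0]},
  {"grip": 0.0,"dp": [0,0,0],"turn": [0,0,0]},
  {"grip": 0.0,"dp": [0,0,0],"turn": [0,0,0]},
  {"grip": 0.0,"dp": [0,0,0],"turn": [0,0,0]},
  {"grip": 0.0,"dp": [0,0,0],"turn": [0,0,0]},
  {"grip": 0.0,"dp": [0,0,0],"turn": [0,0,0]},
])

```text
time_s: 17.1
ee_pos: [0.5411, -0.1063, 0.0515]
orientation: [-0.111, 0.994, -0.0, -0.001]
ft_force: [4.8, 2.2, -3.1]
grip_width: 0.0236
```

```bash
python3 - <<'E'
from go import *
c=camera("wrist"); save(c,"w12.png",(150,180,350,330),4)
s=state();print(s["time_s"],s["ft_force"],s["ft_torque"],s["grip_width"])
a=cv2.imread("pics/w11.png");b=cv2.imread("pics/w12.png")
cv2.imwrite("pics/cmp.png",np.vstack([a[50:330],b[50:330]]))
E
```

```text
17.15 [ 5.54829579  1.8028514  -3.71413908] [ 0.37901362 -0.60231153 -0.01422381] 0.02381611703542792
```

View pics/cmp.png

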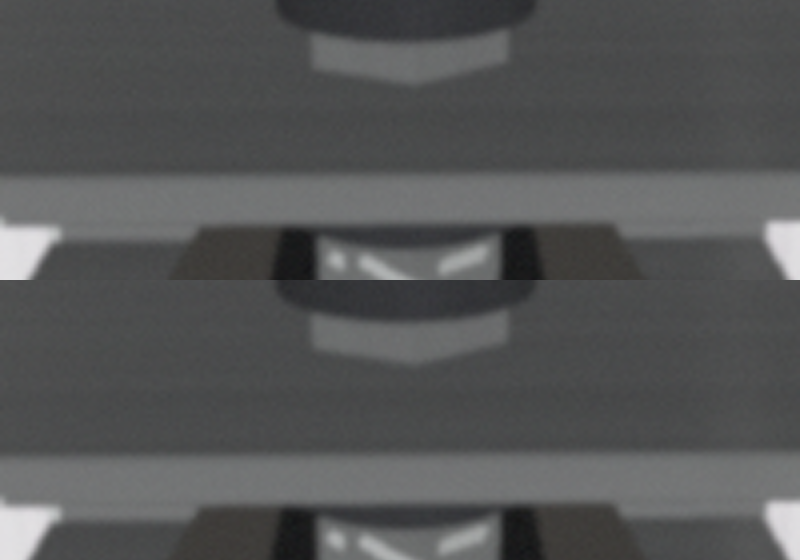

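View pics/s11.png

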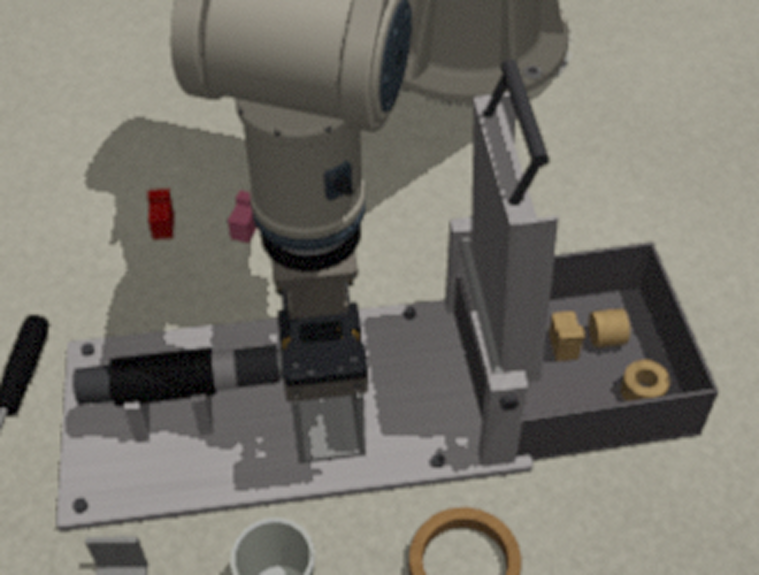

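The head and nut stayed the same for 1.5 s, while a free bolt would have turned 0.37 rad. The forces rise slightly, so I will do one more short check that they level off.

Request:
servo_tool([
  {"grip": 0.0,"dp": [0,0,0],"turn": [0,0,0]},
  {"grip": 0.0,"dp": [0,0,0],"turn": [0,0,0]},
  {"grip": 0.0,"dp": [0,0,0],"turn": [0,0,0]},
  {"grip": 0.0,"dp": [0,0,0],"turn": [0,0,0]},
  {"grip": 0.0,"dp": [0,0,0],"turn": [0,0,0]},
  {"grip": 0.0,"dp": [0,0,0],"turn": [0,0,0]},
  {"grip": 0.0,"dp": [0,0,0],"turn": [0,0,0]},
  {"grip": 0.0,"dp": [0,0,0],"turn": [0,0,0]},
  {"grip": 0.0,"dp": [0,0,0],"turn": [0,0,0]},
  {"grip": 0.0,"dp": [0,0,0],"turn": [0,0,0]},
  {"grip": 0.0,"dp": [0,0,0],"turn": [0,0,0]},
  {"grip": 0.0,"dp": [0,0,0],"turn": [0,0,0]},
])

```text
time_s: 18.65
ee_pos: [0.5411, -0.1063, 0.0515]
orientation: [-0.111, 0.994, -0.0, -0.001]
ft_force: [5.0, 1.9, -4.8]
grip_width: 0.0237
```

```bash
python3 - <<'E'
from go import *
c=camera("wrist"); save(c,"w13.png",(150,180,350,330),4)
s=state();print(s["time_s"],s["ft_force"],s["ft_torque"],s["grip_width"])
a=cv2.imread("pics/w12.png").astype(int);b=cv2.imread("pics/w13.png").astype(int)
d=cv2.GaussianBlur(np.abs(a-b).astype(np.uint8),(0,0),4);print("maxdiff",d[50:450,200:620].max())
E
```

```text
18.7 [ 4.68694039  1.25073189 -4.99217063] [ 0.36872159 -0.53617778  0.01601706] 0.023712954229471797
maxdiff 4
```

View pics/w13.png

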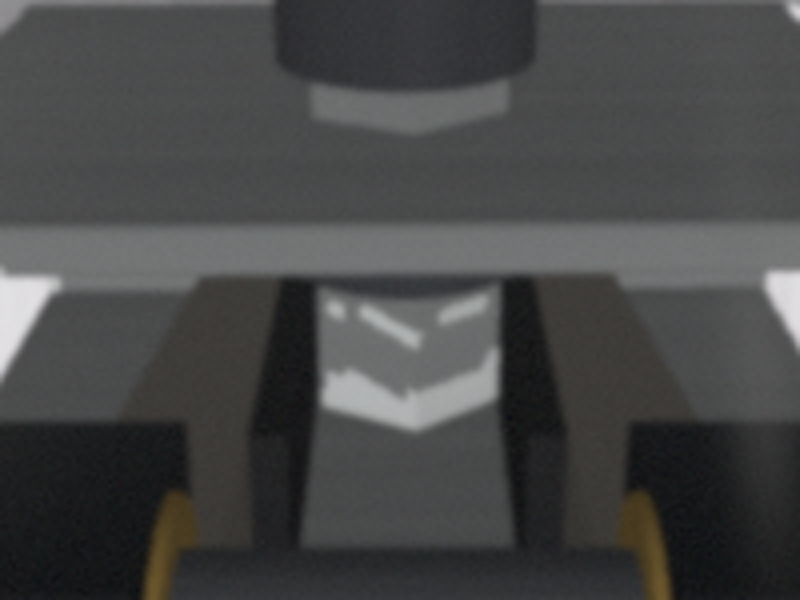

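The head is held flat between the pads with the ridge still at 415. The forces have levelled off and the picture has not changed. Handing in.

```bash
python3 -c "
from cell import *
print(finish_job())"
```

```text
the job is handed in; nothing more can be done
None
```

I lifted the tray by its handle to about 1.52 rad and left it standing. All three wooden pieces slid into the bin. I then reached into the gap and gripped the bolt head across its upright flats with a 45 N grip, and handed in at about 18.7 s still holding it.

**Last checks:**
- **Bolt:** the finger opening read 23.7 mm, which fits the 24 mm head. The head and nut looked unchanged for 3.1 s, in which a free bolt would have turned about 0.75 rad.
- **Forces:** the wrist force rose slightly after gripping, then levelled off at about 7 N, far below the limit.
- **Tray and pieces:** the last scene picture, at 15.6 s, showed the tray still upright and the block, ring and disc in the bin. I did not photograph the tray again after that.

**Disagreement:** the calibrated position of the head was about 2.5 mm off sideways from what the wrist camera showed against the fingers. I corrected for this by eye before gripping.

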